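Sweep the loose clothes pegs off the folding table into the peg basket

ROBOT

A 6-joint arm with a two-finger parallel gripper is mounted at the origin on the work surface. World frame = base frame: x ahead of the robot, y to its left, z up, the work surface at z = 0. Lengths are in m, angles in rad, forces in N, time in s.
With the tool pointing down it reaches from about 0.325 to 0.9 m from the base axis. Payload 6.1 kg.
Tool frame: the origin (TCP) lies midway between the tips of the shut fingers; the grasp point (between the pads) lies 19 mm behind it; z points along the fingers, y is the line along which they close (so a half turn about z gives the same grasp; the last joint's range is limited). The gripper opens to 85 mm and grips with 20 to 120 N. Pads are 22 mm wide; open, the fingers measure 114 mm over their backs; the gripper's body (76 mm by 85 mm) begins 54 mm behind the grasp point. The pads swing forward as they close: fully open they stand 13 mm farther back than shut.
Start: joints at [-1.264, 0.22, 1.526, -0, 1.395, -0.126], TCP at [0.262, -0.567, 0.209] pointing down, gripper open.
Joint ranges: [-2.98, 2.98], [-0.91, 2.08], [0.09, 2.57], [-1.24, 4.39], [0.2, 2.65], [-2.68, 2.68]. Speed limits (rad/s): [2.57, 2.57, 3.01, 3.14, 3.14, 3.14].

INTERFACE

Orientations are given as [roll, pitch, yaw] about the fixed x, y, z axes, in that order (R = Rz(yaw) Ry(pitch) Rx(roll)).
In Python, from plant import movep, move_l, set_joints, gripper_to, hold, inverse_kinematics, observe, get_image, get_calibration, Unreachable, job_done gives the robot as it stands. Calls block until the motion is done:
- movep(position, orientation): joint-space move of the TCP to a pose.
- move_l(position, feed=0.15, rotation=None, max_force=None): straight line of the TCP; rotation=None keeps the orientation; feed is the mean speed in m/s. With max_force (N) it stops when the force on the tool has changed by that much, and returns True; else False.
- set_joints(angles): joint-space move.
- gripper_to(opening, f_grip=None): finger opening in m; f_grip is the grip in N (None keeps the last); returns when the fingers have stopped.
- hold(seconds).
- inverse_kinematics(position, orientation): joint angles nearest the present ones, or None.
- observe(): the state.
- get_image(name): name is "scene" or "side" or "wrist"; returns (picture, depth): 384x512x3 uint8, red, green, blue; 384x512 float32, m along the optical axis (not along the pixel's ray), 0 where there is no reading.
- get_calibration(name): a dict with "intrinsics" (3x3 intrinsics, pixels), "world_from_camera" (4x4, takes a point from camera to world coordinates). Camera axes: x right, y down, z forward; pixel columns grow to the right and rows downward; lengths in m; the calibration is good to about 2 mm. A picture is of the moment at which its call begins: read the wrist's pose just before it. get_calibration takes no time and is no camera call; for the wrist camera it gives the pose at the moment of the call.
A pose or a line that the arm cannot do raises Unreachable and nothing moves.
- job_done(): hands the job in; it is judged then, once.
The state is a dict: "time_s": time; "q": joint angles; "joint_velocities": joint speeds; "joint_torque": joint torques, N m; "eef_pos": TCP position; "tcp_rot": TCP orientation; "ft_force": force on the tool from outside, world axes, zero at the start; "torque": the same for the moment, N m; "opening": finger opening in m; "grasp_force": force on a finger pad.
Only numpy, scipy, OpenCV 4.12 (cv2) and the standard library are available. Lean on these libraries where they do the work, as an engineer would, in place of code of your own. Each camera call takes 0.05 s, during which the arm holds its last target. There are 200 camera calls.

TASK

Clear the four loose clothes pegs off the laundry folding table: with the fingers, sweep them across the table top and over its edge on the robot's right, so that all four drop into the blue peg basket hung there. Do not pinch, lift or carry a peg, let none fall to the floor, and leave everything else on the table where it stands.

Things in the scene. Friction and masses are not known exactly. Their poses are not given: they have to be found in the camera images.
- peg_red: a red plastic clothes peg lying loose on its side on the table, 80 mm long, 28 mm wide over the finger-grip end, 12 mm wide at the jaws, 18 mm high, about 20 g; origin in the middle of its underside; x runs along its length towards the jaws, z up
- peg_yellow: a yellow plastic clothes peg lying loose on its side on the table, 80 mm long, 28 mm wide over the finger-grip end, 12 mm wide at the jaws, 18 mm high, about 20 g; origin in the middle of its underside; x runs along its length towards the jaws, z up
- peg_green: a green plastic clothes peg lying loose on its side on the table, 80 mm long, 28 mm wide over the finger-grip end, 12 mm wide at the jaws, 18 mm high, about 20 g; origin in the middle of its underside; x runs along its length towards the jaws, z up
- peg_orange: an orange plastic clothes peg lying loose on its side on the table, 80 mm long, 28 mm wide over the finger-grip end, 12 mm wide at the jaws, 18 mm high, about 20 g; origin in the middle of its underside; x runs along its length towards the jaws, z up
- basket: the blue open-topped peg basket, 220 mm (x) by 150 mm (y) by 110 mm high outside, walls 4 mm, fixed; it hangs outside the table against the table's right-hand (-y) edge, its open rim 12 mm below the table top, its long side along the edge; origin under the middle of its floor; x along the edge, y back towards the table, z up
- basket_lip (a point): the point on the table's right-hand edge, at table-top height, level with the middle of the basket's length; the edge runs straight along x through this point, is plain with no rim, and the basket's mouth spans 106 mm of the edge to either side of it (x) and reaches 147 mm out from it (-y); beyond the mouth's ends a part drops to the floor
- dosing_cup: a white plastic dosing cup standing open end up among the pegs, 52 mm across the rim, 50 mm high, 60 g; origin in the middle of its underside; leave it alone; nothing taller than the dosing cup stands within 100 mm of any peg
- soap_tin: a round soap tin, 74 mm across, 26 mm high, silver with a green lid, 140 g; origin in the middle of its underside; leave it alone
- laundry_brush: a wooden scrubbing brush lying bristles down, 150 mm (its x) by 50 mm by 36 mm high; origin in the middle of its underside; leave it alone
- timer: a round white wind-up timer, 72 mm across, 45 mm high with its red knob, 110 g; origin in the middle of its underside; leave it alone
- lint_roller: a lint roller lying on its side: white paper roll 50 mm across and 100 mm long along its +x half, blue handle along its -x half, 200 mm long in all; origin under its middle, at the table; leave it alone

How it is judged:
At the end, for the whole second after the job is handed in: All four pegs lie inside the basket (their middles between its walls and below its rim), and the cup, tin, timer, brush and lint roller are within 20 mm of where they started (x of peg_red in the frame of basket between -0.108 and 0.108 m and y of peg_red in the frame of basket between -0.073 and 0.073 m and z of peg_red in the frame of basket between 0 and 0.1 m and x of peg_yellow in the frame of basket between -0.108 and 0.108 m and y of peg_yellow in the frame of basket between -0.073 and 0.073 m and z of peg_yellow in the frame of basket between 0 and 0.1 m and x of peg_green in the frame of basket between -0.108 and 0.108 m and y of peg_green in the frame of basket between -0.073 and 0.073 m and z of peg_green in the frame of basket between 0 and 0.1 m and x of peg_orange in the frame of basket between -0.108 and 0.108 m and y of peg_orange in the frame of basket between -0.073 and 0.073 m and z of peg_orange in the frame of basket between 0 and 0.1 m and distance of each of dosing_cup, soap_tin, laundry_brush, timer, lint_roller from where it was at the start of the episode below 0.02 m); the robot touches nothing.
It fails at once if a peg is lifted more than 50 mm above the table (height (world z) of any of peg_red, peg_yellow, peg_green, peg_orange above 0.05 m).
It fails at once if a peg is carried out over the basket: still as high as the table top 60 mm beyond the edge ((world y of peg_red below -0.32 m and height (world z) of peg_red above -0.012 m) or (world y of peg_yellow below -0.32 m and height (world z) of peg_yellow above -0.012 m) or (world y of peg_green below -0.32 m and height (world z) of peg_green above -0.012 m) or (world y of peg_orange below -0.32 m and height (world z) of peg_orange above -0.012 m)).
It fails at once if a peg is pinched or pressed hard: more than 15 N between it and the fingers (contact force between the fingers and peg_red above 15 N or contact force between the fingers and peg_yellow above 15 N or contact force between the fingers and peg_green above 15 N or contact force between the fingers and peg_orange above 15 N).
It fails at once if a peg falls to the floor (height (world z) of any of peg_red, peg_yellow, peg_green, peg_orange below -0.2 m).
It fails at once if a bystander on the table is displaced by more than 20 mm (distance of any of dosing_cup, soap_tin, laundry_brush, timer, lint_roller from where it was at the start of the episode above 0.02 m).
It also fails if it takes over 72 s, if anything falls off the work surface, if the arm or the gripper's body presses on something with over 40 N, if the wrist force passes 120 N, or if a joint passes its speed limit or range.

## Working session

There is one attempt and no reset: what is moved stays moved. The work goes in short steps, each a Python script; the robot and the scene stay as the last script left them, time stands still between calls to the robot, and variables do not carry over. Pictures are saved under pics/ and viewed, at most 10 in all, crops included, and the job is handed in when it is done.

```bash
mkdir -p pics; ls; python3 - <<'E'
from plant import *
import cv2,numpy as np
np.set_printoptions(precision=4,suppress=True)
for n in("scene","side"):
    p,d=get_image(n); c=get_calibration(n)
    cv2.imwrite(f"pics/{n}0.png",p[:,:,::-1]); np.savez(f"{n}0.npz",p=p,d=d,K=c["intrinsics"],T=c["world_from_camera"])
    print(n,c["intrinsics"],c["world_from_camera"],(d>0).mean())
E
```

```text
pics
scene [[389.5379   0.     253.3987]
 [  0.     389.5379 189.7506]
 [  0.       0.       1.    ]] [[ 0.8624  0.2698 -0.4284  1.0605]
 [ 0.506  -0.4864  0.7123 -0.7596]
 [-0.0162 -0.831  -0.556   0.6358]
 [ 0.      0.      0.      1.    ]] 0.9957478841145834
side [[405.3532   0.     252.5667]
 [  0.     405.3532 190.0759]
 [  0.       0.       1.    ]] [[-0.9612 -0.193   0.197   0.3314]
 [-0.2755  0.6445 -0.7133  0.7749]
 [ 0.0107 -0.7399 -0.6726  0.6618]
 [ 0.      0.      0.      1.    ]] 0.9959208170572916
```

View pics/scene0.png

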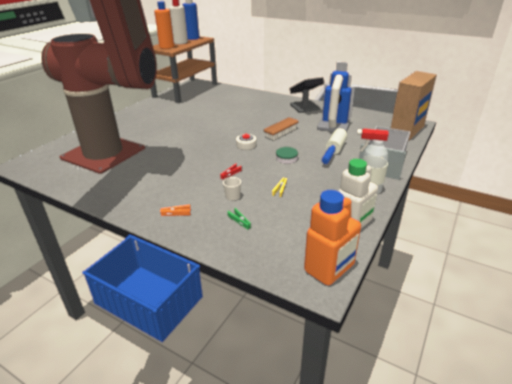

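View pics/side0.png

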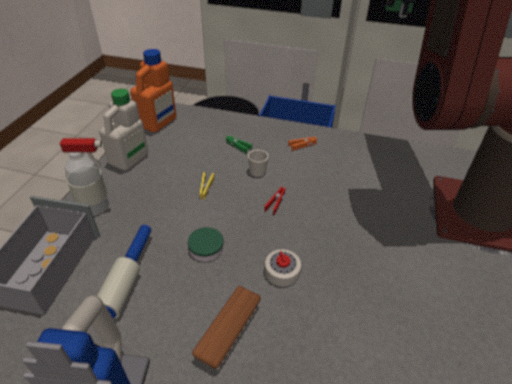

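The scene view shows red (231,171), yellow (280,186), green (239,218), orange (176,211), the cup (232,188) and the basket (145,285). The side view shows the same layout. Next I'll measure them from both views.

```bash
cat > see.py <<'E'
import cv2,numpy as np
np.set_printoptions(precision=4,suppress=True)
HUE={'red':[(0,5),(174,180)],'orange':[(6,15)],'yellow':[(24,33)],'green':[(50,75)],'blue':[(105,125)]}
def cloud(d,K,T):
    v,u=np.mgrid[:d.shape[0],:d.shape[1]]
    c=np.stack([(u-K[0,2])*d/K[0,0],(v-K[1,2])*d/K[1,1],d],-1)
    return c@T[:3,:3].T+T[:3,3]
def pegs(p,d,K,T,box=(0.3,0.8,-0.27,0.1)):
    P=cloud(d,K,T); h=cv2.cvtColor(p,cv2.COLOR_RGB2HSV)
    out={}
    for n in('red','orange','yellow','green'):
        m=sum((h[...,0]>=a)&(h[...,0]<=b) for a,b in HUE[n]).astype(bool)&(h[...,1]>120)&(h[...,2]>60)
        m&=(d>0)&(P[...,0]>box[0])&(P[...,0]<box[1])&(P[...,1]>box[2])&(P[...,1]<box[3])&(P[...,2]<0.035)&(P[...,2]>-.012)
        k,l,s,c=cv2.connectedComponentsWithStats(m.astype(np.uint8),connectivity=8)
        for i in range(1,k):
            if s[i,4]<25: continue
            q=P[l==i]; (cx,cy),(w,hh),a=cv2.minAreaRect(q[:,:2].astype(np.float32))
            b=cv2.boxPoints(((cx,cy),(w,hh),a)); e=b[1]-b[0]; f=b[2]-b[1]; e=e if np.linalg.norm(e)>np.linalg.norm(f) else f
            print(n,'c',np.array([cx,cy]),'size',sorted([round(w,3),round(hh,3)]),'axis deg',round(float(np.degrees(np.arctan2(e[1],e[0])))%180,0),'z',np.percentile(q[:,2],[5,95]).round(3),'n',s[i,4],'px',c[i].round())
    return P,h
E
python3 - <<'E'
from see import *
from plant import observe
s=observe();print(s['time_s'],s['eef_pos'],s['tcp_rot'],s['q'])
for n in('scene','side'):
    z=np.load(n+'0.npz');print(n)
    P,h=pegs(z['p'],z['d'],z['K'],z['T'])
    T=np.linalg.inv(z['T']);
    m=(h[...,0]>105)&(h[...,0]<125)&(h[...,1]>120)&(P[...,1]<-.25)&(P[...,2]<0)
    q=P[m];print('basket blue',q.min(0),q.max(0),np.percentile(q,[1,99],axis=0))
    # ortho
    S=1000;M=np.array([[0,-1],[1,0]])
    H=z['K']@np.c_[T[:3,0],T[:3,1],T[:3,3]+T[:3,2]*0.009]
    A=np.array([[1/900,0,0.25],[0,-1/900,0.25],[0,0,1]]) # pixel->xy
    o=cv2.warpPerspective(z['p'],H@A,(540,560),flags=cv2.INTER_LINEAR|cv2.WARP_INVERSE_MAP)
    cv2.imwrite(f'pics/ortho_{n}.png',o[:,:,::-1])
    # objects
    t=(P[...,2]>0.006)&(P[...,2]<0.07)&(P[...,0]>.25)&(P[...,0]<.85)&(P[...,1]>-.25)&(P[...,1]<.3)
    k,l,st,c=cv2.connectedComponentsWithStats(t.astype(np.uint8))
    for i in range(1,k):
        if st[i,4]>40:
            q=P[l==i];print('obj',c[i].round(),'lo',np.percentile(q,2,axis=0),'hi',np.percentile(q,98,axis=0))
a=cv2.imread('pics/ortho_scene.png')[:,:400];b=cv2.imread('pics/ortho_side.png')[:,:400]
cv2.imwrite('pics/ortho.png',np.hstack([a,b]))
E
```

```text
0.1 [ 0.2619 -0.5668  0.2077] [-3.1398 -0.0002  0.4328] [-1.2641  0.2212  1.5275 -0.      1.3947 -0.1261]
scene
red c [0.4621 0.0793] size [0.015, 0.047] axis deg 71.0 z [0.005 0.019] n 66 px [227. 173.]
orange c [ 0.4445 -0.1465] size [0.029, 0.077] axis deg 35.0 z [0.003 0.019] n 242 px [176. 210.]
yellow c [0.6327 0.0767] size [0.006, 0.045] axis deg 95.0 z [0.004 0.018] n 39 px [276. 189.]
yellow c [0.6507 0.0812] size [0.011, 0.045] axis deg 117.0 z [0.004 0.02 ] n 29 px [282. 189.]
green c [ 0.6176 -0.0959] size [0.023, 0.074] axis deg 156.0 z [0.006 0.019] n 116 px [239. 219.]
basket blue [ 0.3671 -0.4153 -0.1221] [ 0.6119 -0.26   -0.0059] [[ 0.3892 -0.4143 -0.1199]
 [ 0.6102 -0.2626 -0.01  ]]
obj [245. 141.] lo [0.377  0.251  0.0074] hi [0.4401 0.2974 0.0424]
obj [286. 154.] lo [0.5397 0.2355 0.0069] hi [0.606  0.2981 0.0282]
obj [326. 158.] lo [0.6909 0.2724 0.0161] hi [0.7136 0.2984 0.0387]
obj [231. 170.] lo [0.4512 0.0573 0.0062] hi [0.4812 0.134  0.0197]
obj [232. 187.] lo [ 0.5119 -0.0275  0.0074] hi [0.5589 0.0212 0.0512]
obj [280. 186.] lo [0.6294 0.0551 0.0064] hi [0
[... 913 characters left out ...]
069 ]
obj [135. 152.] lo [0.8292 0.0196 0.0091] hi [0.8488 0.0964 0.0687]
obj [238. 143.] lo [ 0.5753 -0.1025  0.0064] hi [ 0.6491 -0.0608  0.0189]
obj [302. 142.] lo [ 0.4113 -0.1661  0.0065] hi [ 0.4797 -0.1102  0.0187]
obj [258. 162.] lo [ 0.5101 -0.0233  0.0081] hi [0.5557 0.0255 0.0498]
obj [205. 185.] lo [0.6252 0.0641 0.007 ] hi [0.6526 0.1392 0.0193]
obj [ 97. 199.] lo [0.8256 0.2134 0.0077] hi [0.8478 0.2631 0.0687]
obj [276. 199.] lo [0.4486 0.0627 0.0068] hi [0.479  0.1395 0.0192]
obj [145. 230.] lo [0.686  0.2798 0.0241] hi [0.7089 0.2991 0.0386]
obj [207. 240.] lo [0.5342 0.2432 0.0104] hi [0.6014 0.2987 0.0277]
obj [284. 260.] lo [0.3687 0.2587 0.0255] hi [0.4351 0.2992 0.0448]
```

View pics/ortho.png

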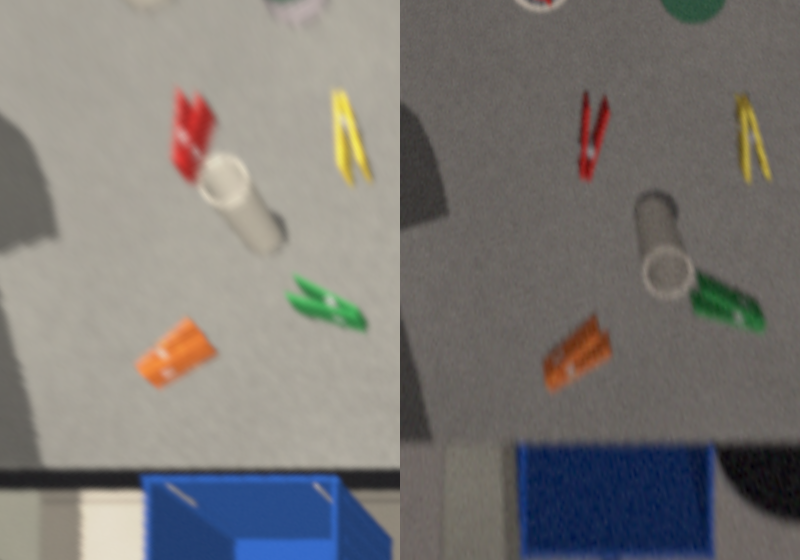

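Both views agree to about 6 mm, with peg tops at about 19 mm and the edge at y≈-0.26. The basket mouth spans x≈0.39–0.605. Orange and green already lie broadside to straight lines into the mouth, so I'll sweep those two first.

```bash
cat > act.py <<'E'
from plant import *
from see import *
import math
pi=math.pi
def rot(theta):
    "tool-down orientation with closing line along theta (deg), best wrist"
    q=observe()['q']; best=None; p=observe()['eef_pos']
    for k in(-180,0,180):
        y=(theta-90+k)*pi/180
        if abs(y)>1.25*pi: continue
        s=inverse_kinematics([0.5,-.05,.12],[pi,0,y])
        if s is not None:
            c=abs(s[5])
            if best is None or c<best[0]: best=(c,y)
    return [pi,0,best[1]]
def up(z=.12): p=observe()['eef_pos']; move_l([p[0],p[1],z],feed=.25)
def down(xy,theta,opening,clear=.004):
    r=rot(theta); gripper_to(opening); movep([*xy,.12],r); move_l([*xy,.03],feed=.2)
    hit=move_l([*xy,-.012],feed=.03,max_force=3)
    z=observe()['eef_pos'][2]; print('touch',hit,z)
    z+=clear; move_l([*xy,z],feed=.05); return z,r
def sweep(c,theta,n_deg,y_end=-.28,back=.045,opening=.035,feed=.12):
    n=np.array([math.cos(n_deg*pi/180),math.sin(n_deg*pi/180)]); s=np.array(c)-back*n
    z,r=down(s,theta,opening)
    e=s+n*(y_end-s[1])/n[1]; print('end',e)
    move_l([*e,z],feed=feed); up(); print('t',observe()['time_s'],observe()['ft_force'])
def look(tag):
    for n in('scene','side'):
        p,d=get_image(n);c=get_calibration(n);print(n);pegs(p,d,c["intrinsics"],c["world_from_camera"],box=(.3,.8,-.43,.2))
        cv2.imwrite(f'pics/{n}_{tag}.png',p[:,:,::-1])
E
python3 - <<'E'
from act import *
# basket pegs lie below -.012 so are not listed
up(.2); sweep((.447,-.142),35,305)
look('a')
E
```

```text
touch False -0.011811286355841888
end [ 0.5436 -0.28  ]
t 7.675 [ 0.5388  0.6043 -0.4657]
scene
red c [0.4675 0.0945] size [0.03, 0.077] axis deg 89.0 z [0.005 0.019] n 127 px [231. 171.]
yellow c [0.6423 0.0963] size [0.013, 0.077] axis deg 106.0 z [0.009 0.021] n 49 px [282. 185.]
yellow c [0.6336 0.0766] size [0.006, 0.045] axis deg 91.0 z [0.006 0.019] n 40 px [276. 189.]
green c [ 0.6152 -0.0973] size [0.024, 0.074] axis deg 152.0 z [0.007 0.019] n 113 px [239. 218.]
side
red c [0.4657 0.0916] size [0.032, 0.098] axis deg 86.0 z [0.006 0.019] n 188 px [275. 200.]
yellow c [0.6372 0.0876] size [0.029, 0.102] axis deg 109.0 z [0.01  0.019] n 111 px [205. 184.]
green c [ 0.6134 -0.0849] size [0.026, 0.076] axis deg 158.0 z [0.006 0.018] n 137 px [239. 144.]
```

View pics/scene_a.png

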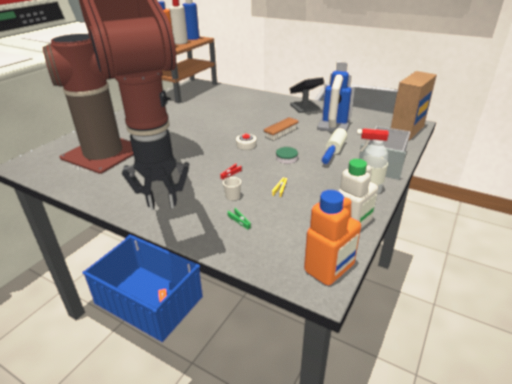

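Orange lies in the basket (162,294) and nothing else has moved. Green is next.

```bash
sed -i 's/-\.012\],feed=.03/-.02],feed=.03/' act.py; python3 - <<'E'
from act import *
sweep((.614,-.088),155,245)
look('b')
E
```

```text
touch False -0.019754361899280835
end [ 0.5245 -0.28  ]
t 14.95 [-0.0732 -0.2417 -0.4643]
scene
red c [0.4679 0.095 ] size [0.026, 0.079] axis deg 86.0 z [0.004 0.02 ] n 128 px [231. 171.]
yellow c [0.643  0.0935] size [0.013, 0.078] axis deg 106.0 z [0.01 0.02] n 48 px [283. 185.]
yellow c [0.6328 0.078 ] size [0.007, 0.045] axis deg 91.0 z [0.006 0.019] n 37 px [276. 189.]
side
red c [0.4661 0.0918] size [0.033, 0.098] axis deg 86.0 z [0.006 0.019] n 182 px [275. 200.]
yellow c [0.6382 0.0893] size [0.03, 0.102] axis deg 104.0 z [0.008 0.019] n 113 px [205. 184.]
```

```bash
python3 - <<'E'
from act import *
s=observe();print(s['opening'],s['eef_pos'])
T=get_calibration('scene');d=get_image('scene')
P=cloud(d[1],T['intrinsics'],T['world_from_camera'])
m=(abs(P[...,0]-s['eef_pos'][0])<.08)&(abs(P[...,1]-s['eef_pos'][1])<.08)&(P[...,2]>.05)
print(np.percentile(P[m],[0,1,5],axis=0)[:,2], s['eef_pos'][2])
E
```

```text
0.03533260822171051 [ 0.5231 -0.2783  0.1172]
[0.139  0.1583 0.2158] 0.11718474915797014
```

View pics/scene_b.png

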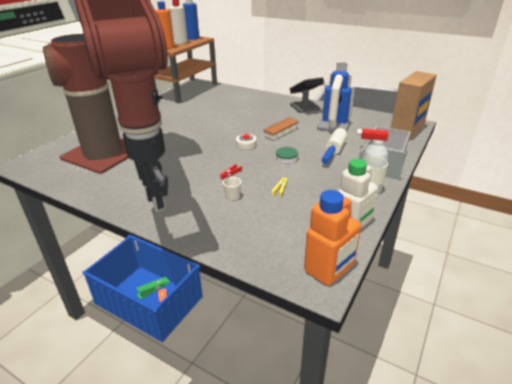

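Green and orange both lie in the basket (152,288 and 162,295), and the cup is untouched. Next is red: I'll push it part way end-on from its wide grip end with nearly shut fingers, then look.

```bash
sed -i 's/-\.02\],feed=.03/-.03],feed=.03/' act.py; python3 - <<'E'
from act import *
sweep((.4665,.097),177,267,y_end=.055,back=.078,opening=.006,feed=.1)
look('c')
E
```

```text
touch True -0.0222861537687108
end [0.4643 0.055 ]
t 21.6167 [-0.7403 -0.9311 -0.3271]
scene
red c [0.465  0.0091] size [0.026, 0.093] axis deg 95.0 z [0.005 0.019] n 145 px [213. 185.]
yellow c [0.6421 0.0948] size [0.013, 0.078] axis deg 105.0 z [0.01 0.02] n 51 px [283. 185.]
yellow c [0.6331 0.077 ] size [0.005, 0.047] axis deg 91.0 z [0.004 0.019] n 39 px [276. 189.]
side
red c [0.4647 0.0072] size [0.027, 0.079] axis deg 93.0 z [0.006 0.019] n 135 px [284. 175.]
yellow c [0.6366 0.0873] size [0.027, 0.103] axis deg 106.0 z [0.009 0.019] n 112 px [205. 184.]
```

```bash
python3 - <<'E'
from act import *
sweep((.465,.008),182.5,272.5,y_end=-.265,back=.075,opening=.006,feed=.12)
look('d')
E
```

```text
touch True -0.0223237136078347
end [ 0.4769 -0.265 ]
t 28.3333 [ 0.9068  0.1964 -1.0396]
scene
yellow c [0.6427 0.0964] size [0.014, 0.078] axis deg 106.0 z [0.008 0.019] n 52 px [282. 185.]
yellow c [0.6337 0.0748] size [0.006, 0.043] axis deg 91.0 z [0.006 0.019] n 39 px [276. 189.]
side
yellow c [0.6366 0.0872] size [0.027, 0.1] axis deg 105.0 z [0.008 0.019] n 113 px [205. 184.]
```

View pics/scene_d.png

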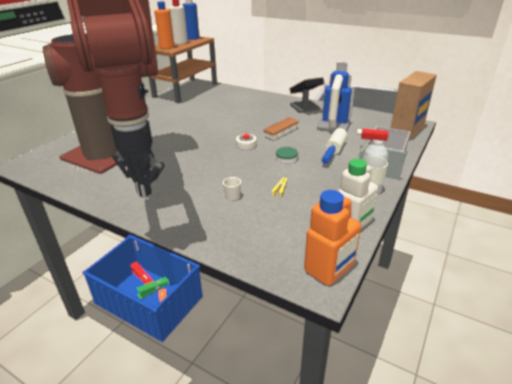

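Red is in the basket (140,272). For yellow I'll first nudge its far (jaw) end towards the robot, so that it turns broadside to the basket.

```bash
python3 - <<'E'
from act import *
z,r=down((.69,.126),0,.001)
for p in((.64,.126),(.622,.120),(.606,.110)): move_l([*p,z],feed=.08)
move_l([.64,.150,z],feed=.15); up(); print(observe()['time_s'])
look('e')
E
```

```text
touch True -0.022447719305727656
35.4417
scene
yellow c [0.5998 0.0902] size [0.027, 0.105] axis deg 149.0 z [0.006 0.02 ] n 136 px [270. 185.]
side
yellow c [0.6107 0.08  ] size [0.041, 0.095] axis deg 151.0 z [-0.     0.018] n 131 px [219. 182.]
```

```bash
python3 - <<'E'
from act import *
sweep((.606,.083),195,285,y_end=-.028,back=.075,opening=.03,feed=.1)
look('f')
E
```

```text
touch True -0.02301168547794999
end [ 0.6357 -0.028 ]
t 41.45 [-0.3338 -0.0969 -0.9255]
scene
yellow c [ 0.6469 -0.0432] size [0.036, 0.082] axis deg 178.0 z [0.004 0.019] n 224 px [260. 213.]
side
yellow c [ 0.6667 -0.0615] size [0.032, 0.039] axis deg 6.0 z [-0.     0.018] n 28 px [215. 146.]
yellow c [ 0.6207 -0.0586] size [0.028, 0.041] axis deg 93.0 z [0.014 0.018] n 32 px [230. 149.]
```

View pics/scene_f.png

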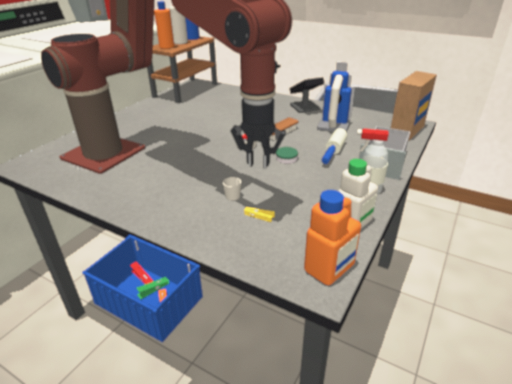

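Yellow lies broadside at about (0.644,-0.052), px (260,213), clear of the cup. The final sweep curves right into the mouth.

```bash
python3 - <<'E'
from act import *
d=lambda a:np.array([math.cos(a*pi/180),math.sin(a*pi/180)])
c0=np.array([.644,-.058]); cor=c0+.08*d(182)
z,r=down(c0-.055*d(272),182,.03)
move_l([*(c0-.026*d(272)),z],feed=.08)
for k in range(1,7):
    a=272-37*k/6; c=cor+.08*d(a+90); t=c-.026*d(a)
    move_l([*t,z],feed=.08,rotation=[r[0],r[1],r[2]+(a-272)*pi/180])
e=t+d(235)*(-.28-t[1])/d(235)[1]; print(t,e)
move_l([*e,z],feed=.12); up(); print(observe()['time_s'])
look('g')
E
```

```text
touch True -0.022983003139376464
[ 0.6445 -0.0854] [ 0.5082 -0.28  ]
49.5083
scene
side
```

View pics/scene_g.png

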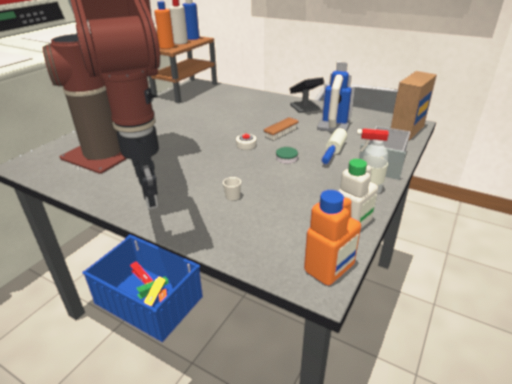

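All four pegs lie low in the basket, with yellow at (155,291). The cup is still at (232,188) and the table is otherwise unchanged.

```bash
python3 -c "
from plant import *
hold(.3);print(job_done())"
```

```text
the job is handed in; nothing more can be done
None
```

All four pegs were swept into the blue basket, the last camera picture shows nothing else moved, and I handed the job in at about 50 s; no verdict came back.

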